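Level the counter display shelf

TASK

The little display shelf on the shop counter dips towards its screw foot. Slacken the wing knob that clamps the foot's thread by about a quarter turn, then turn the foot's round handwheel until the bubble of the spirit level lying on the shelf sits between its two lines. Finish holding: press the level down on the shelf with your fingertips and keep pressing, bubble still between the lines, so that I can nip the clamp up again; leave the goods and the rest of the counter as they are.

Things in the scene. Friction and masses are not known exactly. Their poses are not given: they have to be found in the camera images.
- stand: low stainless display shelf, fixed: board 200 x 340 mm, upper face 110 mm above the counter, two legs at one end, a screw foot on a bracket arm beyond the other. Origin on the counter under the board's middle; x across the board, y along it from foot end to legs. In mm: foot axis at (0, -215), clamp screw axis at (0, -300), leg pivot at y = +155. Starts with the foot end 1.6 to 2.7 mm low
- shelf_mid (a point): middle of the board's upper face; its z axis is the board's normal and tilts with it
- wheel (a point): grip point, centre of the foot's handwheel: black round fluted wheel, vertical axis, 53 mm across, 24 mm tall (138 to 162 mm above the counter), axis 45 mm beyond the board's end. Below it 33 mm of free thread down to the bracket arm (44 mm wide, top 105 mm above the counter). Turns with the wheel
- foot (a joint): turn of the handwheel, rad, positive clockwise seen from above: lifts the foot end 6 mm a turn (foot to leg pivot 370 mm), so the bubble comes back 3.5 mm per rad. Starts -2.8 to -1.7, near 0 when level; stops at -3.6 and 2.5. The wheel keeps its height. Locked while clamped (slips in the fingers, about 1 Nm), light (0.06 Nm) once slack; stays where it is left
- wing (a point): grip point, centre of the clamp's wing knob: upright black bar 46 mm long (its own x), 12 mm thick (its own y), 28 mm tall (128 to 156 mm above the counter), on a short vertical screw near the outer end of the bracket arm, 85 mm from the wheel's axis. Turns with the knob
- clamp (a joint): turn of the wing knob, rad, positive anticlockwise seen from above (slackening). Starts tight at 0 to 0.1; the thread is free beyond 0.8; stop at 1.7. Turns with 0.2 to 0.3 Nm and stays where it is left
- level: loose spirit level lying along the shelf near its robot-side edge: aluminium bar 200 mm long (its x), 26 mm wide, 40 mm tall, about 0.3 kg, black end caps. Origin in the middle of its underside, x towards the legs' end. In the middle of its top a flush clear window, 70 mm long, over a yellow-green vial with two black lines; it can be pressed anywhere on top
- bubble (a joint): place of the whitish bubble along the level's x, m, 0 = midway between the lines; it moves 24 mm per degree towards the higher end and takes about 2 s to settle. The bubble is 16 mm long and the lines stand 22 mm apart at their inner edges. Starts about +0.006 to +0.010
- tub_a: film-covered tray of dates 78 x 115 x 40 mm on the shelf, bystander; origin under its centre
- tub_b: film-covered tray of dates 78 x 100 x 34 mm on the shelf, bystander; origin under its centre
- tub_c: film-covered tray of dates 100 x 140 x 45 mm on the counter behind the shelf, bystander
- screwdriver: screwdriver 190 mm long lying on the counter beside the bracket arm, bystander
- calculator: flat calculator 150 x 100 x 12 mm on the counter beyond the leg end, bystander
- pen_cup: cup of pens, 76 mm across, 140 mm tall with its pens, bystander
- till_roll: paper till roll standing on end, 60 mm across, 57 mm tall, bystander
Not all that is in view belongs to the job. There is more than one size of the level; the job needs the middle-sized.

How it is judged:
By the outcome, as a careful person would: the job done as asked, in the order asked, and still so for the second after the job is handed in, while the arm keeps its last pose, push and grip.
It also fails if it takes over 64 s, if anything falls off the work surface, if the arm or the gripper's body presses on something with over 40 N, if the wrist force passes 120 N, or if a joint passes its speed limit or range.

ROBOT

A 6-joint arm with a two-finger parallel gripper is mounted at the origin on the work surface. World frame = base frame: x ahead of the robot, y to its left, z up, the work surface at z = 0. Lengths are in m, angles in rad, forces in N, time in s.
With the tool pointing down it reaches from about 0.275 to 0.75 m from the base axis. Payload 10.2 kg.
Tool frame: the origin (TCP) lies between the finger pads; the fingertips stand env.tip_reach ahead of it and the grasp point (between the pads) lies 11 mm behind it (env.tip_reach is the distance from the TCP to the fingertips, in m); x points along the fingers, y is the direction in which the jaws open and shut, and the axes are right-handed (so a half turn about x gives the same grasp; the last joint's range is limited). The gripper opens to 85 mm and grips with 20 to 120 N. Pads are 22 mm wide; open, the fingers measure 114 mm over their backs; the gripper's body (76 mm by 85 mm) begins 54 mm behind the grasp point. The pads swing forward as they close: fully open they stand 13 mm farther back than shut.
Start: joints at [-1.52, 0.313, 1.498, -0, 1.331, -0.223], TCP at [0.142, -0.505, 0.239] pointing down, gripper open.
Joint ranges: [-2.94, 2.94], [-0.97, 2.17], [0.19, 2.56], [-1.23, 4.37], [0.02, 3.11], [-2.88, 2.88]. Speed limits (rad/s): [2.39, 2.39, 3.01, 3.14, 3.14, 3.14].

INTERFACE

Orientations are given as a unit quaternion [w, x, y, z].
In Python, from plant import env gives the robot as it stands.
- The arm moves only by the shell command python3 -m crank 'ROWS' [OPENING] [FORCE]. ROWS is text: rows parted by semicolons, each of 4 numbers parted by spaces: the shift along the tool's x, y, z in units of 40 mm (1.0 is 40 mm), then the turn about the tool's x in units of 5 degrees (1.0 is 5 degrees). A call has 1 to 20 rows; each row shifts and turns the commanded pose from where the row before left it, along the tool's axes as they then stand; what a row does not reach is not made up. A row lasts 1/12 s, in which the tool goes at most 41.7 mm and 7.16 degrees, less where a joint would pass 70% of its speed; a pose out of reach is approached as far as the arm can. A call is refused whole if a number of a shift passes 1 or a number of a turn 1, either way. A call with a gripper value outside its range is refused whole. OPENING is the opening, from -1 (shut) to 1 (fully open), set as the call begins (- or left out, the last holds). The fingers move at their own pace and stop on an object; FORCE is the grip in N (left out, the last holds). Time passes only in rows, so rows that do not move let the fingers close. It gives the time, the measured TCP pose, the force and the opening at its end, in the units of the state.
- env.sense(): the state, without advancing time (a new reading comes with each control period).
- env.camera(name): name is "scene" or "top" or "wrist"; returns (picture, depth): 480x640x3 uint8, red, green, blue; 480x640 float32, m along the optical axis (not along the pixel's ray), 0 where there is no reading.
- env.camera_params(name): a dict with "intrinsics" (3x3 intrinsics, pixels), "R" (3x3) and "t" (3): a world point X has camera coordinates R X + t. Camera axes: x right, y down, z forward; pixel columns grow to the right and rows downward; lengths in m; the calibration is good to about 2 mm. The wrist camera is an equidistant fisheye: a pixel r from the principal point sees the ray r / f radians off the axis. A picture is of the moment at which its call begins: read the wrist's pose just before it. camera_params takes no time and is no camera call; for the wrist camera it gives the pose at the moment of the call.
- env.close_job(): hands the job in, once; it reports no verdict.
Trained networks look in the newest picture that a camera, given by its name, has taken for a name from the list of things; names that differ only in an ending like _2 or _b are one class to them, and where a whole thing is asked for, a point or a joint stands for the part that bears it (a point fixed in the world has none). Each returns a list of dicts, best first, with "confidence" (0 to 1); they miss things now and then, are a little off and sometimes report something else, mostly with a low value. They report only what shows in the picture. A call takes as long as a camera call. They do not tell look-alikes from the thing itself.
- env.search_frame(camera, query): "extent" ([centre column, centre row, width, height] in pixels, round what is visible of it).
- env.landmark_of(camera, query): "location" ([column, row] in pixels: a listed point, or the origin of a listed thing).
The state is a dict: "time": time; "joint_positions": joint angles; "qd": joint speeds; "joint_efforts": joint torques, N m; "ee_pos": TCP position; "orientation": TCP orientation; "force": force on the tool from outside, world axes, zero at the start; "wrist_torque": the same for the moment, N m; "finger_gap": finger opening in m.
Only numpy, scipy, OpenCV 4.12 (cv2) and the standard library are available. Lean on these libraries where they do the work, as an engineer would, in place of code of your own. Each camera call takes 0.05 s, during which the arm holds its last target.

## Working session

There is one attempt and no reset: what is moved stays moved. The work goes in short steps, Python scripts to look and compute and a shell command to move; the robot and the scene stay as the last step left them, time stands still between calls to the robot, and variables do not carry over. Pictures are saved under pics/ and viewed, and the job is handed in when it is done.

```bash
ls; mkdir -p pics
python3 - <<'E'
from plant import env
import cv2
print(env.sense(), env.tip_reach)
for n in ["scene","top","wrist"]:
    p,d=env.camera(n); cv2.imwrite(f"pics/{n}0.png",p[:,:,::-1])
    c=env.camera_params(n); print(n,c)
E
```

```text
pics
{'time': 0.0, 'joint_positions': array([-1.52039642e+00,  3.13453177e-01,  1.49843414e+00, -6.04622765e-06,
        1.33099126e+00, -2.23356768e-01]), 'qd': array([-1.94861838e-04, -1.39267595e-03, -1.20938865e-03, -1.28497341e-03,
        5.32461987e-04, -2.57403497e-05]), 'joint_efforts': array([-2.12310524e-04, -4.12257314e+01, -2.59748679e+01, -1.93530518e-04,
        4.11562229e-03, -1.02980898e-06]), 'ee_pos': array([ 0.14192992, -0.50519786,  0.23873455]), 'orientation': array([ 0.09603301,  0.70053004,  0.09693926, -0.70045564]), 'force': array([ 0.56501016,  0.05675761, -0.01505028]), 'wrist_torque': array([-0.00558458, -0.0476587 ,  0.0279177 ]), 'finger_gap': 0.08530002804046745} 0.008
scene {'intrinsics': array([[564.80422172,   0.        , 320.61855566],
       [  0.        , 564.80422172, 243.10199542],
       [  0.        ,   0.        ,   1.        ]]), 'R': array([[-0.75392358,  0.6569435 , -0.00494715],
       [ 0.569078  ,  0.64928752, -0.5045552 ],
       [-0.32825214, -0.38321138, -0.86336526]]), 't': array([ 0.38479484, -0.1970779 ,  1.61403943])}
top {'intrinsics': array([[587.64109364,   0.        , 321.10313063],
       [  0.        , 587.64109364, 238.34326913],
       [  0.        ,   0.        ,   1.        ]]), 'R': array([[ 0.01851092, -0.9996872 , -0.01681828],
       [-0.99905211, -0.01783109, -0.03971059],
       [ 0.03939828,  0.01753742, -0.99906967]]), 't': array([-0.01289217,  0.48863592,  1.54780442])}
wrist {'intrinsics': array([[371.64829954,   0.        , 312.66840149],
       [  0.        , 371.64829954, 236.34966525],
       [  0.        ,   0.        ,   1.        ]]), 'R': array([[ 0.27005628, -0.96284347, -0.0014351 ],
       [-0.92898866, -0.26095195,  0.26245792],
       [-0.25308038, -0.06954522, -0.96494237]]), 't': array([-0.52426552, -0.03447678,  0.37807163])}
```

View pics/scene0.png

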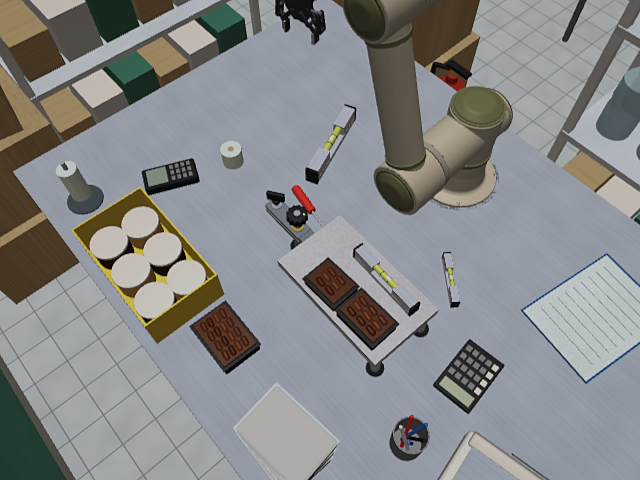

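View pics/top0.png

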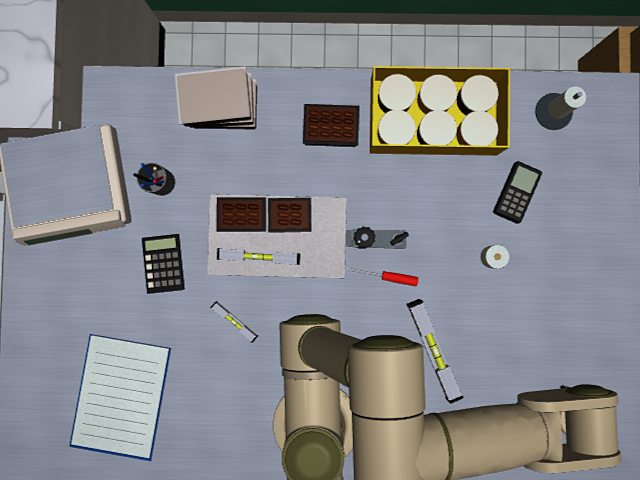

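View pics/wrist0.png

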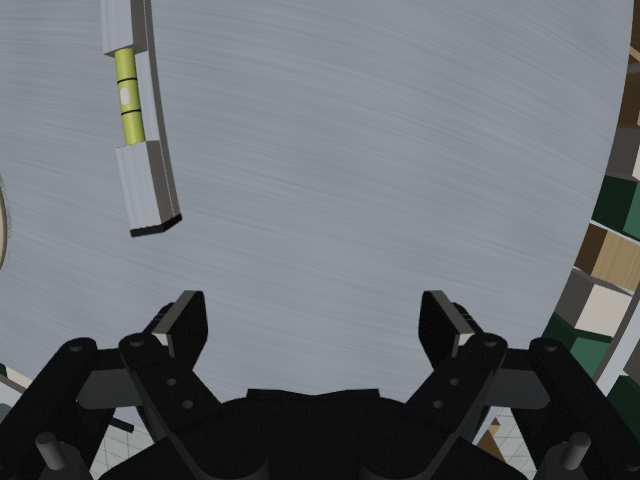

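The scene shows the stand at the centre, with the shelf level at about (388,278). In the top view the candidate levels are (258,257) on the shelf, a small one at (234,322) on the counter and a large one at (435,350) on the counter. The one on the shelf fits: it is middle-sized and lies on the shelf. Next I'll measure and take an enlarged crop.

```bash
cat > h.py <<'E'
from plant import env
import numpy as np, cv2
from scipy.spatial.transform import Rotation as Rn
def Rq(q): return Rn.from_quat([q[1],q[2],q[3],q[0]]).as_matrix()
def ray(n,px,cp=None):
    c=cp or env.camera_params(n);K=c["intrinsics"];u=(px[0]-K[0,2])/K[0,0];v=(px[1]-K[1,2])/K[1,1]
    if n=="wrist":
        r=np.hypot(u,v); s=np.sin(r)/r if r>1e-9 else 1; d=np.array([u*s,v*s,np.cos(r)])
    else: d=np.array([u,v,1.])
    d=c["R"].T@d; o=-c["R"].T@c["t"]; return o,d/np.linalg.norm(d)
def atz(n,px,z,cp=None):
    o,d=ray(n,px,cp); return o+d*(z-o[2])/d[2]
def tri(rs):
    A=np.zeros((3,3));b=np.zeros(3)
    for o,d in rs:
        P=np.eye(3)-np.outer(d,d);A+=P;b+=P@o
    X=np.linalg.solve(A,b); return X,[np.linalg.norm((np.eye(3)-np.outer(d,d))@(X-o)) for o,d in rs]
def proj(n,X,cp=None):
    c=cp or env.camera_params(n);K=c["intrinsics"];p=c["R"]@np.asarray(X)+c["t"]
    if n=="wrist":
        t=np.arctan2(np.hypot(p[0],p[1]),p[2]);h=np.hypot(p[0],p[1]);u,v=p[0]/h*t,p[1]/h*t
    else:u,v=p[0]/p[2],p[1]/p[2]
    return np.array([K[0,0]*u+K[0,2],K[1,1]*v+K[1,2]])
E
python3 - <<'E'
from h import *
s=env.sense();print(Rq(s["orientation"]).round(3))
for q in ["wheel","wing","level","shelf_mid"]:
    L=[]
    for n in ["top","scene"]:
        r=env.landmark_of(n,q)
        for k in r[:3]: print(q,n,np.round(k["location"],1),round(k["confidence"],2))
        if r: L.append(ray(n,r[0]["location"]))
    if len(L)==2: print(q,*tri(L))
p,d=env.camera("top");c=cv2.resize(p[180:290,200:430],None,fx=3.4,fy=3.4,interpolation=cv2.INTER_CUBIC);cv2.imwrite("pics/crop1.png",c[:,:,::-1])
p,d=env.camera("scene");c=cv2.resize(p[170:330,250:470],None,fx=3.4,fy=3.4,interpolation=cv2.INTER_CUBIC);cv2.imwrite("pics/crop2.png",c[:,:,::-1])
E
```

```text
[[-0.     0.27  -0.963]
 [ 0.001 -0.963 -0.27 ]
 [-1.    -0.001 -0.   ]]
wheel top [363.  235.1] 0.59
wheel scene [298.5 214.9] 0.85
wheel [ 0.49077622 -0.10517972  0.16179055] [np.float64(0.002104849225871658), np.float64(0.0021048492258716927)]
wing scene [274.8 197.2] 0.59
level top [432.1 348.3] 0.95
level top [235.8 322.9] 0.87
level top [278.2 238.5] 0.66
level scene [383.8 282.1] 0.82
level scene [453.3 281.3] 0.62
level scene [328.3 149.8] 0.62
level [-0.01285367 -0.35570778 -1.11026187] [np.float64(0.14950083976512193), np.float64(0.149500839765122)]
shelf_mid top [275.2 234.6] 0.95
shelf_mid scene [356.4 286.6] 0.84
shelf_mid [0.49273775 0.10869059 0.10327733] [np.float64(0.0004818589693933965), np.float64(0.0004818589693933662)]
```

View pics/crop1.png

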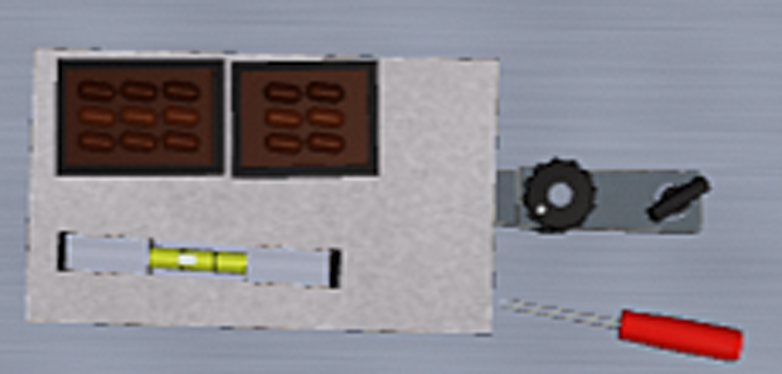

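View pics/crop2.png

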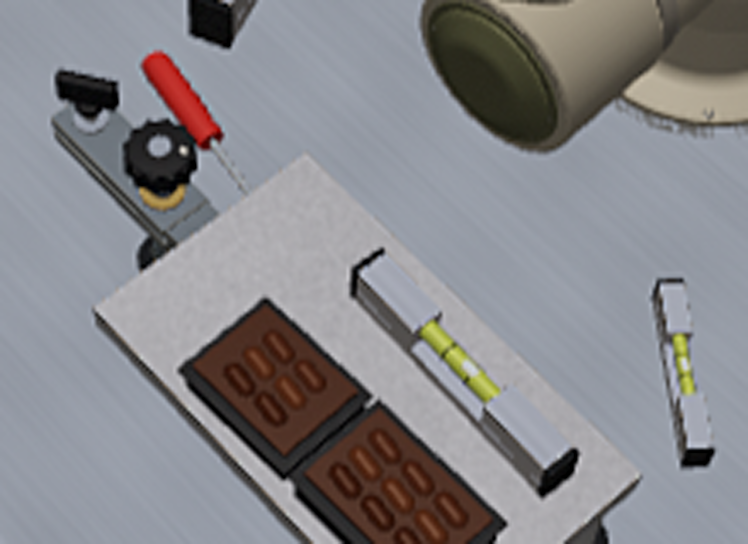

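The crop confirms the shelf level (crop 1 about (200,260)), and its bubble is off towards the leg end on the left. The wheel is at top pixel ~(364,237) and the wing at ~(400,238), with its bar slanting up to the right. Before moving, I'll triangulate the wing and the level.

```bash
python3 - <<'E'
from h import *
print("wing",*tri([ray("top",(400,238.3)),ray("scene",(275.3,196.7))]))
print("wheeltop",*tri([ray("top",(364.7,237.2)),ray("scene",(250+160/3.4,170+147/3.4))]))
a=atz("top",(200+652/3.4,180+213/3.4),.156);b=atz("top",(200+706/3.4,180+185/3.4),.156);print(a,b,np.degrees(np.arctan2(*(b-a)[[1,0]])),np.linalg.norm(b-a))
# level: ends on top z .15
for nm,p in [("legend",(200+63/3.4,180+251/3.4)),("footend",(200+336/3.4,180+268/3.4)),("bub",(200+188/3.4,180+260/3.4)),("l1",(200+152/3.4,180+256/3.4)),("l2",(200+214/3.4,180+261/3.4)),("win2",(200+246/3.4,180+263/3.4))]: print(nm,atz("top",p,.148))
E
python3 -m crank '0 -.37 -.75 0;0 -.37 -.75 0;0 -.37 -.75 0;0 -.37 -.75 0;0 -.37 -.75 0;0 -.37 -.75 0;0 -.37 -.75 0;0 -.37 -.75 0;0 -.37 -.75 0;0 -.37 -.75 0;0 -.37 -.75 0;0 -.37 -.75 0;0 -.37 -.75 0;0 -.37 -.75 0' 0
```

```text
wing [ 0.48739223 -0.19807579  0.13444897] [np.float64(5.141358204946653e-06), np.float64(5.141358205104165e-06)]
wheeltop [ 0.48761455 -0.11101116  0.15896072] [np.float64(0.0001560600195196557), np.float64(0.00015606001951966387)]
[ 0.47572162 -0.17602393  0.156     ] [ 0.49614054 -0.21372263  0.156     ] -61.55848898951633 0.042873349941781325
legend [0.44143163 0.24100111 0.148     ]
footend [0.43292863 0.04640155 0.148     ]
bub [0.43666912 0.15175137 0.148     ]
l1 [0.4390398  0.17745642 0.148     ]
l2 [0.43629906 0.13322897 0.148     ]
win2 [0.4352979  0.11043242 0.148     ]
time: 1.82
ee_pos: [0.4914, -0.191, 0.2394]
orientation: [0.097, 0.701, 0.096, -0.7]
force: [0.5, -0.1, -0.3]
finger_gap: 0.0426
```

```bash
python3 -m crank '0 0 0 1;0 0 0 1;0 0 0 1;0 0 0 1;0 0 0 1;0 0 0 1;0 0 0 1;0 0 0 1;0 0 0 1;0 0 0 1;0 0 0 1;0 0 0 1;0 0 0 1;0 0 0 1;0 0 0 1;0 0 0 .4' -
python3 - <<'E'
from h import *
s=env.sense();R=Rq(s["orientation"]);print(R.round(3),s["joint_positions"].round(2),s["ee_pos"])
cp=env.camera_params("wrist");p,d=env.camera("wrist");cv2.imwrite("pics/w1.png",p[:,:,::-1])
r=env.landmark_of("wrist","wing");print(r[:2])
r2=env.landmark_of("top","wing");print(r2[:2])
for q in ["wing","wheel"]:
  for k in env.landmark_of("wrist",q)[:2]: print(q,k,atz("wrist",k["location"],.142,cp),atz("wrist",k["location"],.15,cp))
E
```

```text
time: 3.15
ee_pos: [0.4903, -0.1924, 0.2393]
orientation: [-0.362, 0.607, -0.362, -0.607]
force: [-0.8, -0.2, -0.0]
finger_gap: 0.0427
[[ 0.    -0.879 -0.476]
 [-0.    -0.476  0.879]
 [-1.    -0.    -0.   ]] [-0.6   0.32  1.49  0.    1.33  2.05] [ 0.49028049 -0.19240548  0.23932191]
[{'location': [319.6, 237.6], 'confidence': 0.61}]
[{'location': [398.3, 238.1], 'confidence': 0.65}]
wing {'location': [319.6, 237.6], 'confidence': 0.61} [ 0.48690011 -0.19667558  0.142     ] [ 0.48808823 -0.19854476  0.15      ]
wheel {'location': [260.9, 344.5], 'confidence': 0.9} [ 0.48555547 -0.10545697  0.142     ] [ 0.48679005 -0.11047814  0.15      ]
wheel {'location': [315.6, 235.9], 'confidence': 0.7} [ 0.48971808 -0.19644574  0.142     ] [ 0.49080883 -0.19832285  0.15      ]
```

View pics/w1.png

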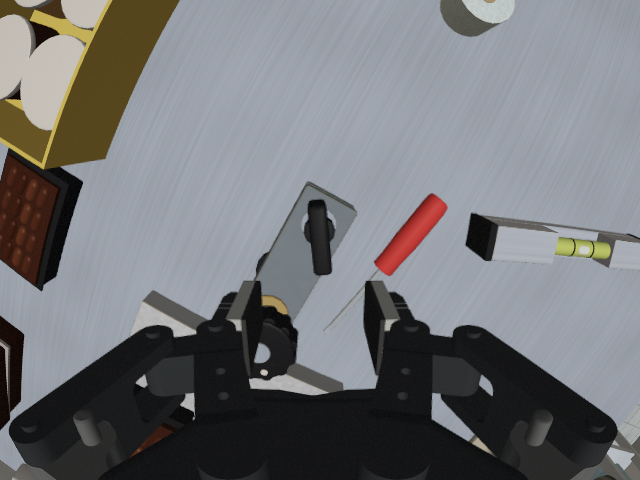

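The wing bar runs in the wrist picture from about (317,203) to (325,270), between the jaws' directions. I'll check its angle and centre.

Run:
```python
from h import *
p,d=env.camera("wrist");c=cv2.resize(p[170:310,240:420],None,fx=4,fy=4,interpolation=cv2.INTER_CUBIC);cv2.imwrite("pics/w1c.png",c[:,:,::-1])
```

```text
(no output)
```

View pics/w1c.png

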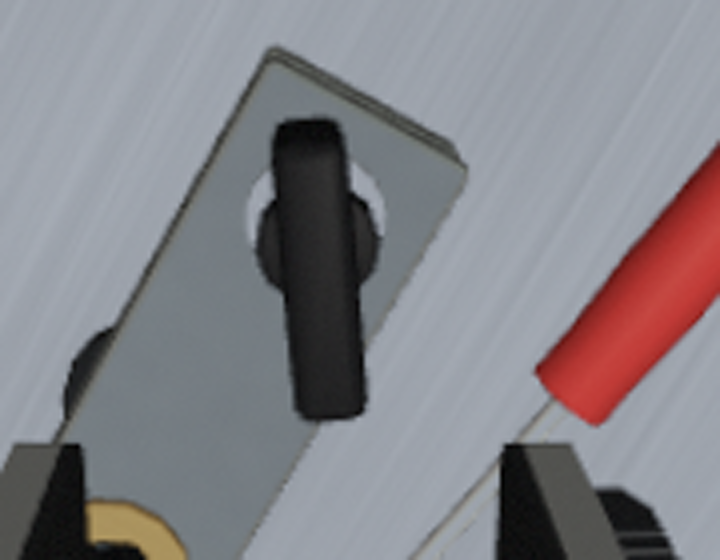

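Run:
```python
from h import *
s=env.sense();R=Rq(s["orientation"]);e=s["ee_pos"]
P=[atz("wrist",(240+x/4,170+y/4),.156) for x,y in [(310,148),(332,412)]]
P=np.array(P);dd=P[0]-P[1];c=P.mean(0);print(P,np.linalg.norm(dd),np.degrees(np.arctan2(dd[1],dd[0])),"toolz",np.degrees(np.arctan2(R[1,2],R[0,2])))
print("delta tool",R.T@(c-e)/.04, R.T@(np.array([.4870,-.1965,.142])-e)/.04)
```

```text
[[ 0.49927144 -0.21587497  0.156     ]
 [ 0.47600139 -0.18088354  0.156     ]] 0.042022558264093644 -56.37524328055621 toolz 118.7453287196084
delta tool [ 2.08256234  0.12969247 -0.09921135] [ 2.43256267  0.12105657 -0.05036904]
```

```bash
python3 -m crank '0 .12 -.07 -.8;.4 0 0 0;.5 0 0 0;.5 0 0 0;.5 0 0 0;.5 0 0 0;.2 0 0 0;0 0 0 0' 0
python3 - <<'E'
from h import *
p,d=env.camera("wrist");cv2.imwrite("pics/w2.png",p[:,:,::-1])
E
```

```text
time: 4.12
ee_pos: [0.4868, -0.1968, 0.1338]
orientation: [0.339, -0.619, 0.339, 0.622]
force: [-0.1, 0.1, -0.5]
finger_gap: 0.0428
```

View pics/w2.png

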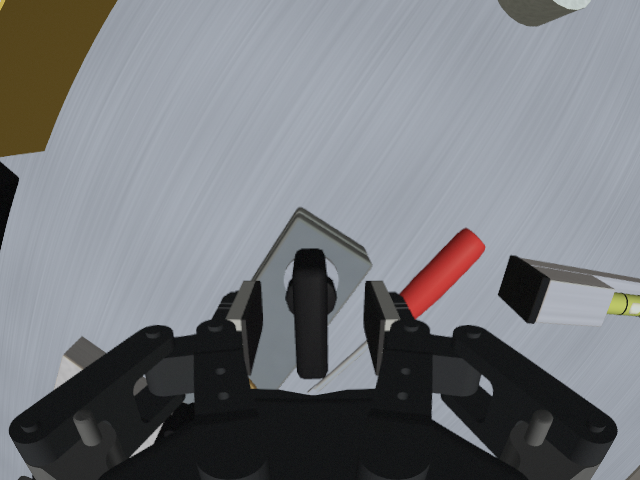

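The wing (311,310) stands centred and parallel between the pads. Closing on it.

```bash
python3 -m crank '0 0 0 0;0 0 0 0;0 0 0 0;0 0 0 0;0 0 0 0;0 0 0 0' -1 45
```

```text
time: 4.67
ee_pos: [0.4881, -0.1974, 0.1365]
orientation: [-0.339, 0.621, -0.339, -0.62]
force: [0.9, 1.3, 6.7]
finger_gap: 0.0115
```

```bash
python3 -m crank '0 0 0 -1;0 0 0 -1;0 0 0 -1;0 0 0 -1;0 0 0 -1;0 0 0 -1;0 0 0 -1;0 0 0 -1;0 0 0 -1;0 0 0 -1;0 0 0 -1;0 0 0 -1;0 0 0 -1;0 0 0 -1;0 0 0 -1;0 0 0 -1;0 0 0 -1;0 0 0 0;0 0 0 0'
python3 - <<'E'
from h import *
s=env.sense();print(s["wrist_torque"],Rq(s["orientation"]).round(3),s["joint_positions"].round(2))
p,d=env.camera("wrist");cv2.imwrite("pics/w3.png",p[:,:,::-1])
p,d=env.camera("top");c=cv2.resize(p[180:290,200:430],None,fx=3.4,fy=3.4,interpolation=cv2.INTER_CUBIC);cv2.imwrite("pics/t3.png",c[:,:,::-1])
E
```

```text
time: 6.25
ee_pos: [0.4883, -0.1965, 0.1365]
orientation: [0.169, 0.688, 0.169, -0.686]
force: [2.7, 6.2, 7.9]
finger_gap: 0.0109
[ 1.2765842  -0.50792449  0.18355421] [[ 0.003  0.465 -0.885]
 [ 0.001 -0.885 -0.465]
 [-1.     0.001 -0.003]] [-0.61  0.42  1.63  0.    1.09  0.48]
```

View pics/w3.png

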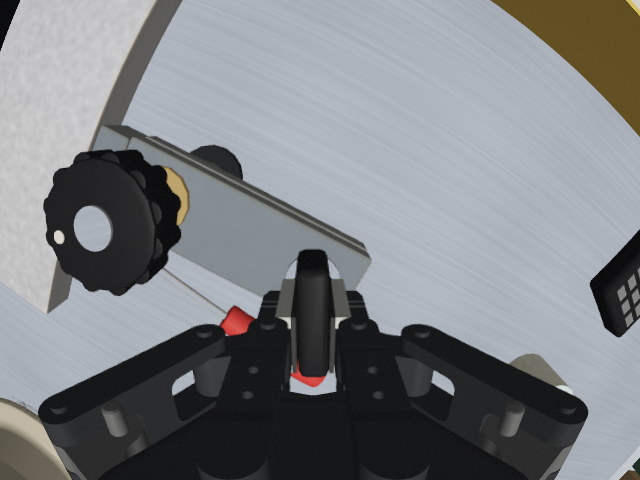

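View pics/t3.png

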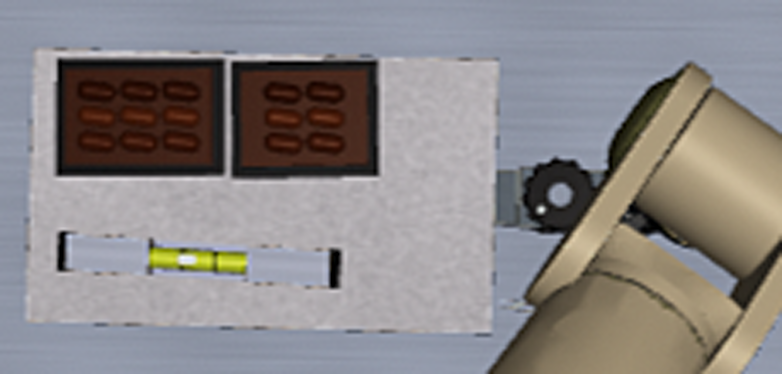

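The wing turned with the fingers by about 85°. I'll release it, lift, and go over to the wheel.

```bash
python3 -m crank '0 0 0 0;0 0 0 0;0 0 0 0;-.5 0 0 0;-.5 0 0 0;-.5 0 0 0;-.5 0 0 0' 0
python3 -m crank '0 -.63 -.33 0;0 -.63 -.33 0;0 -.63 -.33 0;0 0 0 -1;0 0 0 -1;0 0 0 -1;0 0 0 -1;0 0 0 -1;0 0 0 -1;0 0 0 -1;0 0 0 -1;0 0 0 -1;0 0 0 -1;0 0 0 -1;0 0 0 -1;0 0 0 0' .76 40
python3 - <<'E'
from h import *
s=env.sense();R=Rq(s["orientation"]);e=s["ee_pos"];print(R.round(3),s["joint_positions"].round(2),e)
cp=env.camera_params("wrist");p,d=env.camera("wrist");cv2.imwrite("pics/w4.png",p[:,:,::-1])
for k in env.landmark_of("wrist","wheel")[:2]: print(k,atz("wrist",k["location"],.15,cp))
E
```

```text
time: 6.93
ee_pos: [0.4872, -0.1973, 0.2161]
orientation: [-0.169, -0.686, -0.169, 0.687]
force: [-0.9, 0.1, 0.3]
finger_gap: 0.043
time: 8.27
ee_pos: [0.4872, -0.112, 0.2152]
orientation: [-0.49, -0.509, -0.491, 0.509]
force: [0.2, -0.5, 0.0]
finger_gap: 0.0751
[[-0.     0.999 -0.038]
 [-0.    -0.038 -0.999]
 [-1.    -0.     0.   ]] [-0.46  0.28  1.61 -0.    1.25 -0.42] [ 0.48721839 -0.11197381  0.21518502]
{'location': [318.6, 257.3], 'confidence': 0.58} [ 0.48988179 -0.11221179  0.15      ]
```

View pics/w4.png

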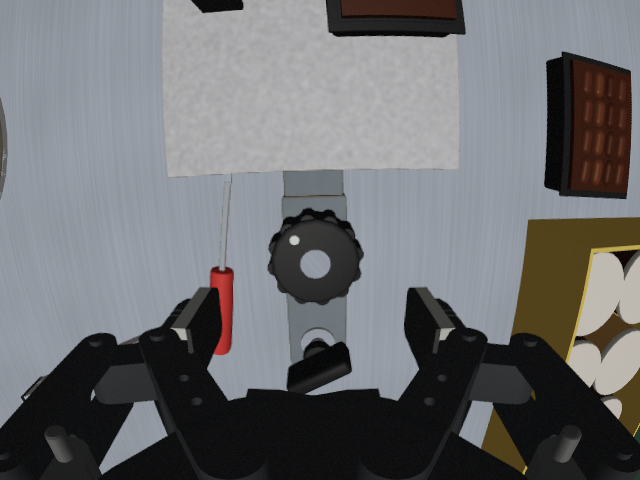

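The wheel's hub shows at (316,263) with its white dot at (294,240), and the wing is turned aside at (320,368). From the hub I'll work out how far to go.

```bash
python3 - <<'E'
from h import *
s=env.sense();R=Rq(s["orientation"]);e=s["ee_pos"]
c=atz("wrist",(316,264),.162);print(c,R.T@(c-e)/.04)
d=atz("wrist",(294,240),.162);print("dot angle",np.degrees(np.arctan2(*(d-c)[[1,0]])))
E
python3 - <<'E'
from h import *
p,d=env.camera("top");c=cv2.resize(p[180:290,200:430],None,fx=3.4,fy=3.4,interpolation=cv2.INTER_CUBIC);cv2.imwrite("pics/t4.png",c[:,:,::-1])
p,d=env.camera("scene");c=cv2.resize(p[230:330,330:450],None,fx=6,fy=6,interpolation=cv2.INTER_CUBIC);cv2.imwrite("pics/s4.png",c[:,:,::-1])
E
```

```text
[ 0.48837454 -0.11190581  0.162     ] [ 1.33033912  0.02766035 -0.00184268]
dot angle 128.4707817500497
```

View pics/t4.png

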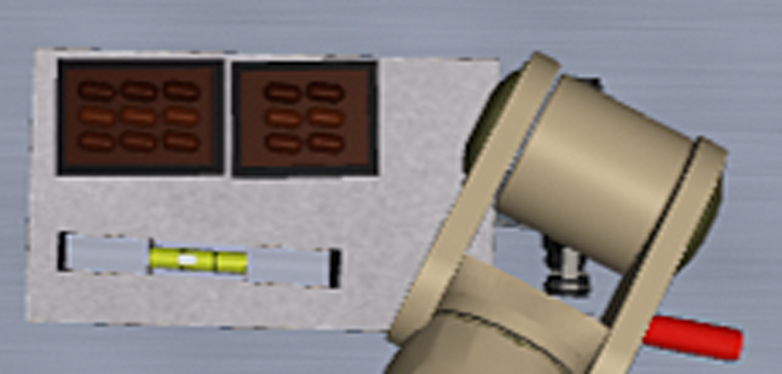

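View pics/s4.png

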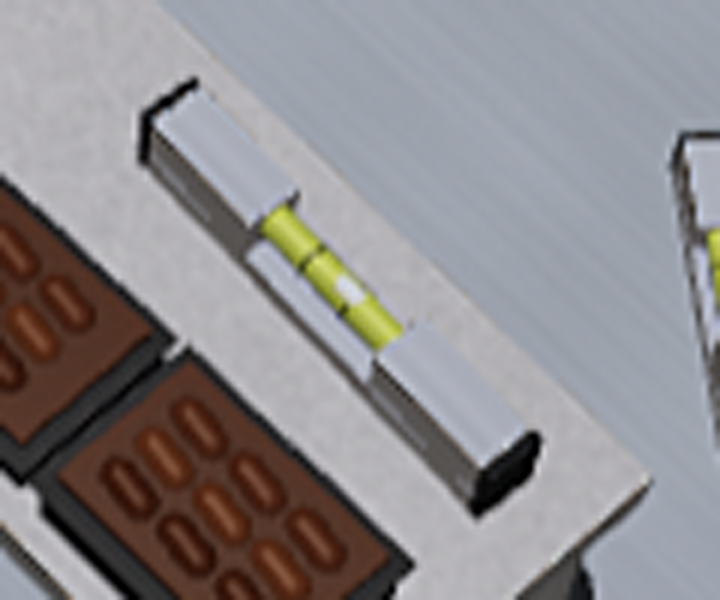

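The scene crop shows the bubble at (348,290), between the mid-line and the leg-side line, which it overlaps. It is about +7 mm off, so about 2 rad of clockwise turn. Going down to grip the wheel.

```bash
python3 -m crank '.5 .03 0 0;.5 0 0 0;.5 0 0 0;.5 0 0 0;0 0 0 0'
python3 -m crank '0 0 0 0;0 0 0 0;0 0 0 0;0 0 0 0;0 0 0 0' -1 40
python3 - <<'E'
from h import *
p,d=env.camera("wrist");cv2.imwrite("pics/w5.png",p[:,:,::-1])
E
```

```text
time: 8.88
ee_pos: [0.4869, -0.1112, 0.1321]
orientation: [-0.487, -0.51, -0.491, 0.511]
force: [-0.3, 0.2, -0.3]
finger_gap: 0.075
time: 9.3
ee_pos: [0.4885, -0.1121, 0.1368]
orientation: [-0.49, -0.51, -0.489, 0.51]
force: [-4.3, -0.5, 5.3]
finger_gap: 0.048
```

View pics/w5.png

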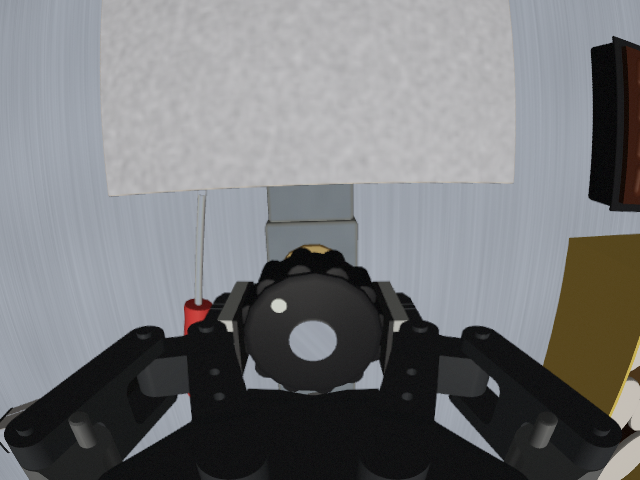

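The wheel is held between the pads, with the dot at (279,306). Turning clockwise.

```bash
python3 -m crank '0 0 0 1;0 0 0 1;0 0 0 1;0 0 0 1;0 0 0 1;0 0 0 1;0 0 0 1;0 0 0 1;0 0 0 1;0 0 0 1;0 0 0 1;0 0 0 1;0 0 0 1;0 0 0 1;0 0 0 1;0 0 0 1;0 0 0 1;0 0 0 1;0 0 0 1;0 0 0 1'
python3 -m crank '0 0 0 0;0 0 0 0;0 0 0 0;0 0 0 0;0 0 0 0;0 0 0 0;0 0 0 0;0 0 0 0;0 0 0 0;0 0 0 0;0 0 0 0;0 0 0 0;0 0 0 0;0 0 0 0;0 0 0 0;0 0 0 0;0 0 0 0;0 0 0 0;0 0 0 0;0 0 0 0'
python3 - <<'E'
from h import *
print(env.sense()["wrist_torque"],env.sense()["joint_positions"].round(2))
p,d=env.camera("wrist");cv2.imwrite("pics/w6.png",p[:,:,::-1])
p,d=env.camera("scene");c=cv2.resize(p[230:330,330:450],None,fx=6,fy=6,interpolation=cv2.INTER_CUBIC);cv2.imwrite("pics/s6.png",c[:,:,::-1])
E
```

```text
time: 11.02
ee_pos: [0.4879, -0.1115, 0.1368]
orientation: [0.077, -0.702, 0.077, 0.703]
force: [-9.2, 3.9, 7.8]
finger_gap: 0.0482
time: 12.68
ee_pos: [0.4879, -0.1115, 0.1368]
orientation: [0.076, -0.703, 0.076, 0.703]
force: [-9.5, 3.6, 8.5]
finger_gap: 0.048
[ 0.48717881  1.33387846 -0.06224037] [-0.46  0.37  1.71 -0.    1.07  1.33]
```

View pics/w6.png

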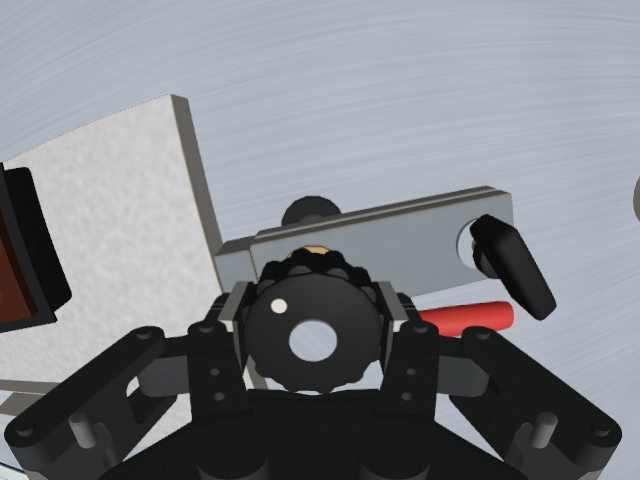

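View pics/s6.png

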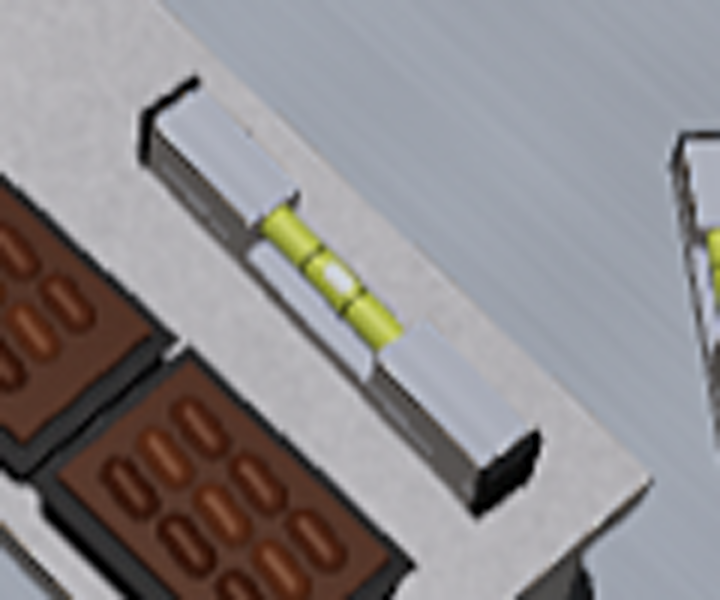

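The bubble is now between the lines but looks slightly towards the leg side. Next I'll take a finer measurement: an intensity profile along the vial.

```bash
cat > prof.py <<'E'
from h import *
def prof(n="scene",a=None,b=None):
    p,d=env.camera(n); f=p.astype(np.float32)
    t=np.linspace(0,1,141)
    M=0
    nrm=np.array([-(b-a)[1],(b-a)[0]]);nrm=nrm/np.linalg.norm(nrm)
    for o in (-.6,0,.6):
        q=a+t[:,None]*(b-a)+nrm*o
        M=M+cv2.remap(f,q[:,:1].astype(np.float32),q[:,1:].astype(np.float32),cv2.INTER_LINEAR)[:,0]
    return t*70,M/3
E
python3 - <<'E'
from prof import *
a=np.array([330+278/6,230+210/6]);b=np.array([330+393/6,230+338/6])
t,M=prof("scene",a,b)
for i in range(0,141,2): print(round(t[i],1),M[i].astype(int),end=" | ")
E
```

```text
0.0 [187 195  85] | 1.0 [192 200  88] | 2.0 [192 199  91] | 3.0 [189 197  91] | 4.0 [190 198  92] | 5.0 [191 199  94] | 6.0 [190 198  94] | 7.0 [190 197  92] | 8.0 [190 197  89] | 9.0 [190 197  91] | 10.0 [190 197  92] | 11.0 [190 198  91] | 12.0 [191 198  91] | 13.0 [190 198  93] | 14.0 [191 199  92] | 15.0 [193 201  93] | 16.0 [193 201  94] | 17.0 [193 201  94] | 18.0 [190 198  91] | 19.0 [179 186  85] | 20.0 [158 165  75] | 21.0 [139 145  65] | 22.0 [136 142  66] | 23.0 [149 156  72] | 24.0 [172 179  82] | 25.0 [189 196  91] | 26.0 [195 202  99] | 27.0 [194 200 112] | 28.0 [195 201 137] | 29.0 [197 203 165] | 30.0 [202 206 193] | 31.0 [204 208 206] | 32.0 [205 209 211] | 33.0 [206 210 214] | 34.0 [206 211 214] | 35.0 [205 210 211] | 36.0 [205 209 211] | 37.0 [206 210 214] | 38.0 [206 211 214] | 39.0 [206 210 212] | 40.0 [205 209 203] | 41.0 [205 209 188] | 42.0 [199 204 153] | 43.0 [190 196 121] | 44.0 [178 184  97] | 45.0 [164 170  83] | 46.0 [157 162  80] | 47.0 [166 172  85] | 48.0 [184 191  96] | 49.0 [194 201 100] | 50.0 [199 205 103] | 51.0 [198 205 103] | 52.0 [197 204 103] | 53.0 [197 203 102] | 54.0 [197 203 102] | 55.0 [196 203 103] | 56.0 [196 202 103] | 57.0 [196 202 103] | 58.0 [196 202 103] | 59.0 [196 202 103] | 60.0 [195 202 102] | 61.0 [195 202 103] | 62.0 [195 202 102] | 63.0 [195 202 100] | 64.0 [194 202  98] | 65.0 [195 202  97] | 66.0 [195 202  94] | 67.0 [194 201  98] | 68.0 [191 198 116] | 69.0 [187 193 141] | 70.0 [180 186 163] |
```

```bash
python3 -m crank '0 0 0 .9;0 0 0 .9;0 0 0 .9;0 0 0 .9;0 0 0 .8;0 0 0 0;0 0 0 0'
python3 -m crank '0 0 0 0;0 0 0 0;0 0 0 0;-.5 0 0 0;-.5 0 0 0;-.5 0 0 0;-.5 0 0 0' .76
python3 -m crank '0 0 0 0;0 0 0 0;0 0 0 0;0 0 0 0;0 0 0 0;0 0 0 0;0 0 0 0;0 0 0 0;0 0 0 0;0 0 0 0;0 0 0 0;0 0 0 0;0 0 0 0;0 0 0 0;0 0 0 0;0 0 0 0;0 0 0 0;0 0 0 0;0 0 0 0;0 0 0 0' -1 40
cat >> prof.py <<'E'
def bub():
    a=np.array([330+278/6,230+210/6]);b=np.array([330+393/6,230+338/6])
    t,M=prof("scene",a,b)
    B=M[:,2];m=(t>15)&(t<60)
    idx=np.where(m&(B>152))[0]
    G=200-M[:,1]
    l=[(lambda k:(t[k]*np.clip(G[k],0,None)).sum()/np.clip(G[k],0,None).sum())(np.where((t>lo)&(t<hi))[0]) for lo,hi in((18,25.5),(43,49.5))]
    return l,t[idx[0]],t[idx[-1]],(t[idx[0]]+t[idx[-1]])/2-sum(l)/2
E
python3 - <<'E'
from prof import *
print(bub());s=env.sense();print(s["ee_pos"],Rq(s["orientation"]).round(3),s["joint_positions"].round(2))
p,d=env.camera("scene");c=cv2.resize(p[230:330,330:450],None,fx=6,fy=6,interpolation=cv2.INTER_CUBIC);cv2.imwrite("pics/s7.png",c[:,:,::-1])
p,d=env.camera("wrist");cv2.imwrite("pics/w7.png",p[:,:,::-1])
E
```

```text
time: 13.42
ee_pos: [0.488, -0.1113, 0.1368]
orientation: [0.209, -0.675, 0.209, 0.676]
force: [-8.2, 4.9, 8.5]
finger_gap: 0.0478
time: 14.0
ee_pos: [0.4887, -0.112, 0.2166]
orientation: [-0.209, 0.676, -0.209, -0.675]
force: [0.3, -0.2, -1.0]
finger_gap: 0.0753
time: 15.67
ee_pos: [0.4885, -0.1119, 0.2153]
orientation: [0.209, -0.676, 0.209, 0.676]
force: [0.3, -0.5, -0.0]
finger_gap: 0.0
([np.float64(21.703765930091784), np.float64(46.226864045064815)], np.float64(27.5), np.float64(40.49999999999999), np.float64(0.03468501242170419))
[ 0.48851896 -0.11188141  0.21527309] [[-0.    -0.564 -0.826]
 [ 0.    -0.826  0.564]
 [-1.     0.     0.   ]] [-0.46  0.28  1.61 -0.    1.26  1.71]
```

View pics/s7.png

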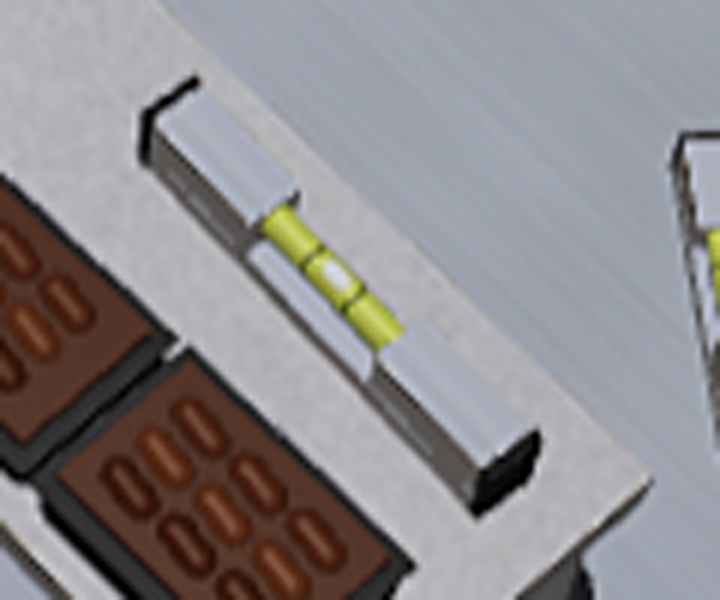

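View pics/w7.png

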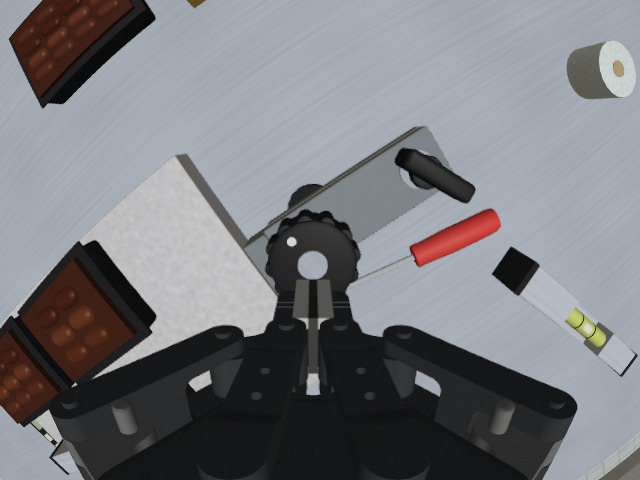

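The scene crop shows the bubble centred at (337,275) between the lines (measured 0.03 mm off), and the wrist view shows nothing else disturbed. I'll move over the level's foot-side half, next to the window.

```bash
python3 -m crank '0 0 0 -1;0 0 0 -1;0 0 0 -1;0 0 0 -1;0 0 0 -1;0 0 0 -1;0 0 0 -.35;0 -.81 .26 0;0 -.81 .26 0;0 -.81 .26 0;0 -.81 .26 0;0 -.81 .26 0;0 -.81 .26 0;0 0 0 0;0 0 0 0' -1 40
python3 - <<'E'
from h import *
s=env.sense();R=Rq(s["orientation"]);print(R.round(3),s["force"])
p,d=env.camera("wrist");cv2.imwrite("pics/w8.png",p[:,:,::-1])
E
```

```text
time: 17.07
ee_pos: [0.4346, 0.0862, 0.2155]
orientation: [-0.015, 0.707, -0.015, -0.707]
force: [-0.2, -0.4, -0.3]
finger_gap: -0.0001
[[ 0.    -0.042 -0.999]
 [-0.    -0.999  0.042]
 [-1.     0.    -0.   ]] [-0.18064898 -0.36491951 -0.25150342]
```

View pics/w8.png

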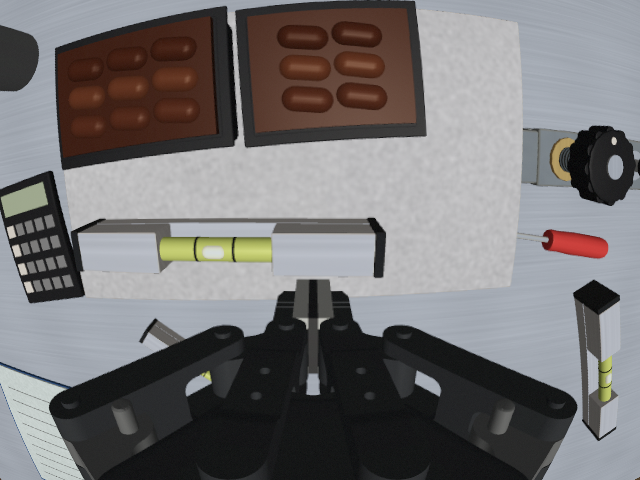

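The wrist view shows the shelf level with its window at (216,250), the bubble at (213,252) between the lines, and the foot-side solid top spanning (272–378, 234–276). I'll check the contact point and height from this view and the other cameras.

Run:
```python
from h import *
s=env.sense();R=Rq(s["orientation"]);e=s["ee_pos"]
for px in [(325,234),(325,276),(325,255),(216,250)]:print(px,atz("wrist",px,.15).round(4))
c=atz("wrist",(325,255),.15);print(R.T@(c-e)/.04)
print(atz("wrist",(272,254),.15),atz("wrist",(378,254),.15))
# window/foot-half edge middle in wrist, scene, top
print(tri([ray("wrist",(272,254)),ray("top",(200+246/3.4,180+263/3.4))]), tri([ray("wrist",(272,254)),ray("scene",(330+279/6,230+210/6))]))
```

```text
(325, 234) [0.4475 0.0778 0.15  ]
(325, 276) [0.4224 0.0787 0.15  ]
(325, 255) [0.4352 0.0782 0.15  ]
(216, 250) [0.4407 0.1407 0.15  ]
[ 1.63571002  0.17331216 -0.01184815]
[0.43705171 0.10820227 0.15      ] [0.43434051 0.04794678 0.15      ]
(array([0.4352349 , 0.10989353, 0.14412353]), [np.float64(0.0009257508662838947), np.float64(0.0009257508662838972)]) (array([0.43327254, 0.10972454, 0.13848583]), [np.float64(0.0001098653391637677), np.float64(0.00010986533916385163)])
```

```bash
python3 -m crank '.4 .1 0 0;.4 0 0 0;.4 0 0 0;.1 0 0 0;.05 0 0 0;.05 0 0 0;0 0 0 0'
python3 -m crank '.05 0 0 0;0 0 0 0'
```

```text
time: 17.7
ee_pos: [0.4351, 0.0807, 0.1597]
orientation: [-0.016, 0.707, -0.016, -0.707]
force: [-0.4, 0.1, -0.3]
finger_gap: -0.0001
time: 17.87
ee_pos: [0.4352, 0.081, 0.158]
orientation: [-0.016, 0.708, -0.016, -0.706]
force: [1.3, -0.9, 2.5]
finger_gap: -0.0002
```

```bash
python3 -m crank '.04 0 0 0;0 0 0 0;0 0 0 0'
python3 -m crank '.04 0 0 0;0 0 0 0;0 0 0 0'
```

```text
time: 18.12
ee_pos: [0.4354, 0.081, 0.1579]
orientation: [-0.015, 0.708, -0.016, -0.706]
force: [-6.0, -0.9, 19.8]
finger_gap: -0.0001
time: 18.37
ee_pos: [0.4358, 0.0809, 0.1579]
orientation: [-0.015, 0.709, -0.016, -0.705]
force: [-12.0, -0.7, 37.2]
finger_gap: 0.0
```

```bash
python3 -m crank '-.05 0 0 0;0 0 0 0;0 0 0 0'
python3 -m crank '0 0 0 0;0 0 0 0;0 0 0 0;0 0 0 0;0 0 0 0;0 0 0 0;0 0 0 0;0 0 0 0;0 0 0 0;0 0 0 0;0 0 0 0;0 0 0 0;0 0 0 0;0 0 0 0;0 0 0 0;0 0 0 0;0 0 0 0;0 0 0 0;0 0 0 0;0 0 0 0'
python3 -m crank '0 0 0 0;0 0 0 0;0 0 0 0;0 0 0 0;0 0 0 0;0 0 0 0;0 0 0 0;0 0 0 0;0 0 0 0;0 0 0 0;0 0 0 0;0 0 0 0'
python3 - <<'E'
from prof import *
print(bub(),env.sense()["force"])
p,d=env.camera("scene");c=cv2.resize(p[180:330,260:460],None,fx=4,fy=4,interpolation=cv2.INTER_CUBIC);cv2.imwrite("pics/s9.png",c[:,:,::-1])
p,d=env.camera("wrist");cv2.imwrite("pics/w9.png",p[:,:,::-1])
E
```

```text
time: 18.62
ee_pos: [0.4355, 0.0811, 0.1579]
orientation: [-0.016, 0.708, -0.016, -0.706]
force: [-4.4, -0.6, 16.2]
finger_gap: -0.0002
time: 20.28
ee_pos: [0.4355, 0.0811, 0.1579]
orientation: [-0.016, 0.708, -0.016, -0.706]
force: [-4.7, 0.5, 16.4]
finger_gap: -0.0001
time: 21.28
ee_pos: [0.4355, 0.0811, 0.1579]
orientation: [-0.016, 0.708, -0.016, -0.706]
force: [-3.7, -0.0, 16.1]
finger_gap: 0.0001
([np.float64(21.71416969984233), np.float64(46.27073178749741)], np.float64(27.5), np.float64(40.49999999999999), np.float64(0.0075492563301295945)) [-3.88261884 -0.20030171 16.49404153]
```

View pics/s9.png

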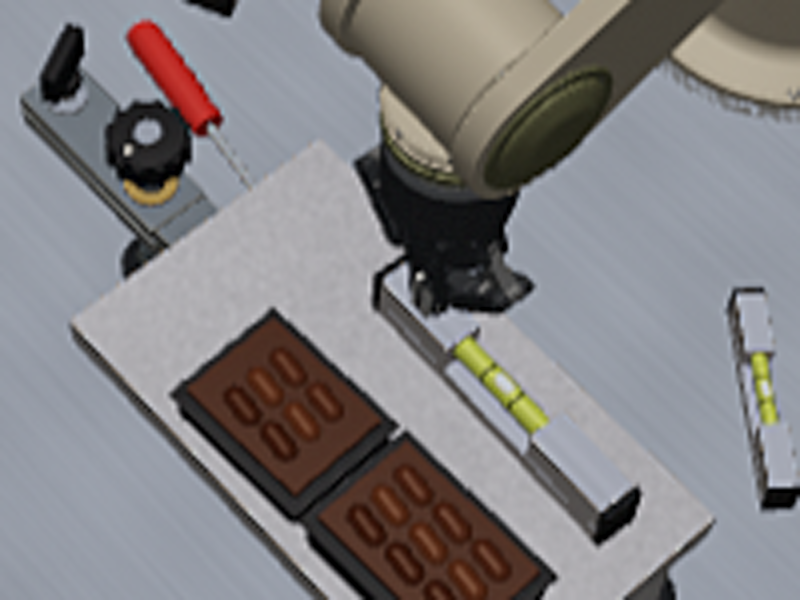

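View pics/w9.png

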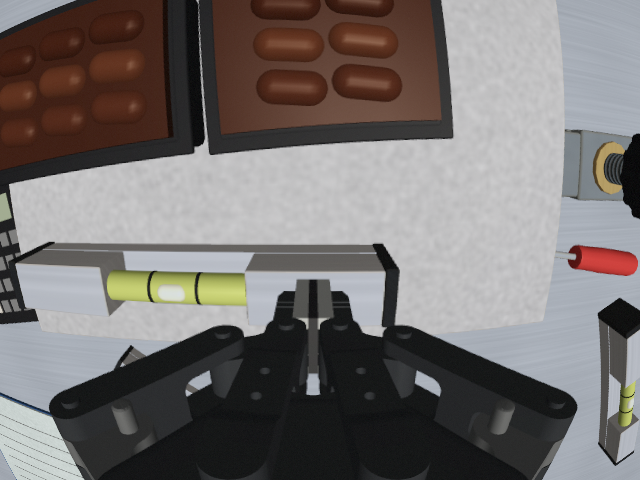

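Both views show the bubble between the lines, at (505,383) in the scene crop and (173,292) in the wrist view. The fingertips are on the foot-side half with a steady push of about 16 N. Handing in.

```bash
python3 -c "
from plant import env
print(env.close_job(), env.sense()['time'], env.sense()['force'])"
```

```text
the job is handed in; nothing more can be done
the job is handed in; nothing more can be done
```

The shelf is level and the job is handed in, with the arm still pressing the middle-sized level down on the shelf. I slackened the wing knob about 85° anticlockwise, then turned the handwheel about 122° clockwise in two steps.

- **Bubble:** the scene camera measured it about 0.01 mm off the middle between the lines, with the push on and after settling. The wrist camera also showed it between the lines.
- **Push:** the closed fingertips hold steady at about 16 N on the level's solid top, on the foot side of its window. While building up the push it briefly reached 37 N, so I backed it off.
- **Surroundings:** in the last pictures the goods and the screwdriver, wherever they showed, looked undisturbed.
- **Time:** about 21 s of the 64 s allowed.
- **What disagreed:** the top-camera and wrist-camera readings of the wing's angle differed by about 5°. I used the wrist reading, and the grip came out aligned. Triangulating one edge on the level's top gave heights of 138 and 144 mm against the 150 mm in the text. The fingertips made contact at 150 mm.

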